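Clamp the stake holder and rock the stuck stake free

ROBOT

A 6-joint arm with a two-finger parallel gripper is mounted at the origin on the work surface. World frame = base frame: x ahead of the robot, y to its left, z up, the work surface at z = 0. Lengths are in m, angles in rad, forces in N, time in s.
With the tool pointing down it reaches from about 0.4 to 0.925 m from the base axis. Payload 3.4 kg.
Tool frame: the origin (TCP) lies midway between the tips of the shut fingers; the grasp point (between the pads) lies 19 mm behind it; z points along the fingers, y is the direction in which the jaws open and shut (so a half turn about z gives the same grasp; the last joint's range is limited). The gripper opens to 85 mm and grips with 20 to 120 N. Pads are 22 mm wide; open, the fingers measure 114 mm over their backs; the gripper's body (76 mm by 85 mm) begins 54 mm behind the grasp point. The pads swing forward as they close: fully open they stand 13 mm farther back than shut.
Start: joints at [-1.401, 0.307, 1.506, -0, 1.328, -0.073], TCP at [0.139, -0.558, 0.231] pointing down, gripper open.
Joint ranges: [-3.12, 3.12], [-1.05, 2.28], [0.14, 2.33], [-1.42, 4.57], [0.1, 2.73], [-2.68, 2.68]. Speed limits (rad/s): [2.57, 2.57, 3.14, 3.14, 3.14, 3.14].

INTERFACE

Orientations are given as a rotation vector (axis times angle).
In Python, from cell import r, cams, job gives the robot as it stands.
- The arm moves only by the tool jog_arm, never from a script. Its argument "increments" is a list of rows, each a list of 7 numbers: the turn, a rotation vector about the tool's x, y, z in degrees, then the shift along the tool's x, y, z in mm, then the opening, from 0 (shut) to 1 (fully open). In form: [[rx, ry, rz, tx, ty, tz, grip], ...]. A call has 1 to 12 rows; each row shifts and turns the pose as measured when the row begins, along the tool's axes as they then stand; what a row does not reach is not made up. A row lasts 1/12 s, in which the tool goes at most 41.7 mm and 7.16 degrees, less where a joint would pass 70% of its speed; a pose out of reach is approached as far as the arm can. A call with a gripper value outside its range is refused whole. The fingers move at their own pace and stop on an object; "newtons" is the grip in N (left out, the last holds). Time passes only in rows, so rows that do not move let the fingers close. It gives the time, the measured TCP pose, the force and the opening at its end, in the units of the state.
- r.read_state(): the state, without advancing time (a new reading comes with each control period).
- cams.grab_frame(name): name is "side" or "top"; returns a dict with "color" (480x640x3 uint8, red, green, blue), "range_z" (480x640 float32, m along the optical axis (not along the pixel's ray), 0 where there is no reading), "mtx" (3x3 intrinsics, pixels), "rvec" (rotation vector, rad) and "tvec" (3), from world to camera coordinates, as OpenCV has them. Camera axes: x right, y down, z forward; pixel columns grow to the right and rows downward; lengths in m; the calibration is good to about 2 mm. A picture is of the moment at which its call begins.
- job.sign_off(): hands the job in, once; it reports no verdict.
The state is a dict: "clock": time; "qpos": joint angles; "joint_vel": joint speeds; "effort": joint torques, N m; "position": TCP position; "eef_rot": TCP orientation; "force": force on the tool from outside, world axes, zero at the start; "moment": the same for the moment, N m; "gripper_width": finger opening in m.
Only numpy, scipy, OpenCV 4.12 (cv2) and the standard library are available. Lean on these libraries where they do the work, as an engineer would, in place of code of your own. Each camera call takes 0.05 s, during which the arm holds its last target.

TASK

A steel forming stake is stuck tight in the slot of its holder on the jeweller's bench. First swing the red-handled clamp fully down onto the holder's foot; then grip the stake by its head and rock it along its slot, towards the robot and away again, at least twice each way, with a light upward pull until it frees, without lifting or tipping the holder and without disturbing the other things on the bench. Finish still holding the stake in the gripper, still, roughly upright over the slot and just clear of the holder (about 1 cm, at most 3 cm of daylight below it), with the clamp left down.

Things in the scene. Friction and masses are not known exactly. Their poses are not given: they have to be found in the camera images.
- base: Blue fixed base plate, 10 mm thick, -105 to +115 in x, -65 to +100 in y. Origin at bench height (z = 0) under the centre of the holder's slot; x runs along the slot, away from the robot (yaw within 0.5 rad of world x), y left, z up. Nest walls to 20 mm height locate the holder with 1.5 mm play. The clamp stands on its left (+y) part.
- clamp (a joint): Clamp hinge angle q, rad. 0 = fully down (stop), bar level, rubber pad on the holder's foot; grows as the bar swings up; starts 0.6 to 1.1. From the hinge the bar points along (-cos q, 0, sin q) in base axes, so at 0 towards the robot; push it down from its upper, far side. Stays where left: friction 1.6 N m, about 12 N at the handle.
- clamp_hinge (a point): Hinge axis of the clamp (parallel to base y), at (72, 55, 42) mm in the base frame. Bar 12 wide, 10 thick, its centreline through the hinge; from 95 to 165 mm from the hinge it is a red round handle 18 in diameter.
- clamp_grip (a point): Point to push: on the upper surface of the red handle, 140 mm from the hinge (9 mm above the bar's centreline); moves with the bar.
- holder: Dark steel stake holder, 2 kg, loose in its nest, axes as the base. Block 90 (x) x 64 (y) x 50 tall, origin at the middle of its underside (10 mm above the bench), with a foot 46 x 40 x 20 tall on its +y side under the clamp. A brass jaw on the slot's +y side, sprung with about 40 N, pinches the stake's tang against the fixed -y side.
- mouth (a point): Middle of the slot's mouth, level with the holder's top, 50 mm above its underside, axes as the holder. Slot 40 long (x), 16 wide (y), 34 deep. Straight up the tang needs 40 to 55 N, which drags the holder along. While rocked along the slot about its middle (about 0.16 rad each way, moment about 1 N m) it creeps up a few mm a swing under 10 to 25 N.
- stake: Polished steel stake, 0.45 kg, origin at the middle of the underside of its tang, z up, x along the slot. Tang 30 (x) x 16 (y) x 40 tall, neck 22 x 16 x 14, head 36 (x) x 28 (y) x 36 tall (54 to 90 mm above the origin), low dome on top to 97.5 mm. Seated, its underside is 34 mm below the mouth. Grip the head across its 28 mm (y).
- stake_head (a point): Centre of the stake's head, 72 mm above the stake's origin.
- jar: Bystander, leave alone: clear jar with blue lid, 60 diameter, 65 tall, near the right (-y) side of the base. Origin under its centre.
- bangle: Bystander, leave alone: brass bangle lying flat, 68 outside diameter, 12 tall, by the far right (-y) side of the base. Origin under its centre.
- domeblock: Bystander, leave alone: brass doming block, 50 x 50 x 45 tall, near the left (+y) side of the base. Origin under its centre.
- flux: Bystander, leave alone: white bottle with black cap, 56 diameter, 130 tall. Origin under its centre.
- cup: Bystander, leave alone: blue ceramic cup, 72 diameter, 85 tall. Origin under its centre.
- spare: Bystander, leave alone: spare mushroom stake upright in a 50 x 50 mm wooden foot, 98 tall. Origin under its centre.
- hammer: Bystander, leave alone: hammer with wooden handle, about 280 long, lying on the bench. Origin under its centre at the middle of its length.

How it is judged:
On the way, in this order (a step that is already met when the one before it is completed fails the run):
1. clamp fully down on the holder's foot, stake still seated (value of joint clamp below 0.06 rad and z of stake in the frame of mouth below -0.028 m), for 0.2 s.
2. stake leaned towards the robot along its slot by more than 3.5 degrees, tang still in the slot (value of joint clamp below 0.08 rad and z of stake in the frame of mouth below -0.006 m and angle between stake's own z axis and vertical above 0.06 rad and x of stake_head in the frame of mouth below -0.0015 m), for 0.03 s.
3. stake then leaned the other way, away from the robot, by more than 3.5 degrees, tang still in the slot (value of joint clamp below 0.08 rad and z of stake in the frame of mouth below -0.006 m and angle between stake's own z axis and vertical above 0.06 rad and x of stake_head in the frame of mouth above 0.0015 m), for 0.03 s.
4. again: stake leaned towards the robot along its slot by more than 3.5 degrees, tang still in the slot (all of step 2), for 0.03 s.
5. again: stake then leaned the other way, away from the robot, by more than 3.5 degrees, tang still in the slot (all of step 3), for 0.03 s.
At the end, for the whole second after the job is handed in: The robot holds the stake in its fingers, at rest (below 20 mm/s), its underside 3 to 32 mm above the holder's top and within 25 mm of the slot's middle, within 0.3 rad of upright, touching neither holder nor base; the clamp is down (below 0.08 rad) and the holder sits level in its nest (value of joint clamp below 0.08 rad and z of stake in the frame of mouth between 0.003 and 0.032 m and horizontal distance between stake and mouth below 0.025 m and angle between stake's own z axis and vertical below 0.3 rad and contact force between the fingers and stake above 2 N and contact force between stake and holder below 0.2 N and contact force between stake and base below 0.2 N and linear speed of stake below 0.02 m/s and z of holder in the frame of base below 0.013 m and angle between holder's own z axis and vertical below 0.05 rad); the arm keeps its last pose, push and grip.
It fails at once if holder lifted more than 8 mm or tipped more than 7 degrees (z of holder in the frame of base above 0.018 m or angle between holder's own z axis and vertical above 0.12 rad).
It fails at once if a bystander moved more than 25 mm (distance of any of jar, bangle, domeblock, flux, cup, spare, hammer from where it was at the start of the episode above 0.025 m).
It also fails if it takes over 67 s, if anything falls off the work surface, if the arm or the gripper's body presses on something with over 40 N, if the wrist force passes 120 N, or if a joint passes its speed limit or range.

## Working session

There is one attempt and no reset: what is moved stays moved. The work goes in short steps, Python scripts to look and compute and a tool call to move; the robot and the scene stay as the last step left them, time stands still between calls to the robot, and variables do not carry over. Pictures are saved under pics/ and viewed, and the job is handed in when it is done.

Besides the shell and the picture viewer there is one more tool, called after "Request:" as name(argument=value, ...) on one line, values as JSON. jog_arm: Moves the arm, as the interface text tells. Its arguments: {"type":"object","properties":{"increments":{"type":"array"},"newtons":{"type":"number"}},"required":["increments"]}

```bash
ls; mkdir -p pics; cat > h.py <<'E'
import numpy as np, cv2
from cell import r,cams,job
def grab(n,save=None):
    f=cams.grab_frame(n)
    if save: cv2.imwrite(f'pics/{save}.png',f['color'][:,:,::-1])
    return f
def pts(f):
    K=f['mtx'];R=cv2.Rodrigues(np.array(f['rvec'],float))[0];t=np.array(f['tvec']).ravel()
    z=f['range_z'];v,u=np.mgrid[:480,:640]
    P=np.stack([(u-K[0,2])/K[0,0]*z,(v-K[1,2])/K[1,1]*z,z],-1)
    return (P-t)@R
E
python3 - <<'E'
from h import *
print(r.read_state())
for n in ('top','side'):
    f=grab(n,n+'0'); np.savez(n+'0.npz',**f)
    print(n,f['mtx'],f['rvec'],f['tvec'])
E
```

```text
pics
{'clock': 0.0, 'qpos': array([-1.40055748e+00,  3.07560334e-01,  1.50767766e+00, -1.43545265e-05,
        1.32842427e+00, -7.34941090e-02]), 'joint_vel': array([ 8.57977786e-04, -1.26619740e-03, -2.55170623e-04, -2.71420556e-05,
        3.08467214e-04,  6.22919595e-04]), 'effort': array([ 2.83400877e-04, -4.57556140e+01, -2.51912212e+01, -9.06846208e-05,
        1.30182315e-02,  2.89588547e-05]), 'position': array([ 0.1386167 , -0.55730924,  0.2303867 ]), 'eef_rot': array([-3.11624107e+00, -3.81662056e-01,  1.78934512e-04]), 'force': array([-0.56403461, -0.51922872, -0.03147616]), 'moment': array([-4.37802148e-05, -7.46068320e-03,  6.04199463e-02]), 'gripper_width': 0.0847863230147823}
top [[479.70736163   0.         319.67051633]
 [  0.         479.70736163 239.27387737]
 [  0.           0.           1.        ]] [ 2.19867879 -2.2027725   0.06291902] [-0.01121873  0.57590132  1.3277605 ]
side [[453.35983738   0.         325.74630307]
 [  0.         453.35983738 238.82762807]
 [  0.           0.           1.        ]] [ 0.18678113 -2.63669283  1.51879559] [0.57468645 0.12840168 1.11291961]
```

View pics/top0.png

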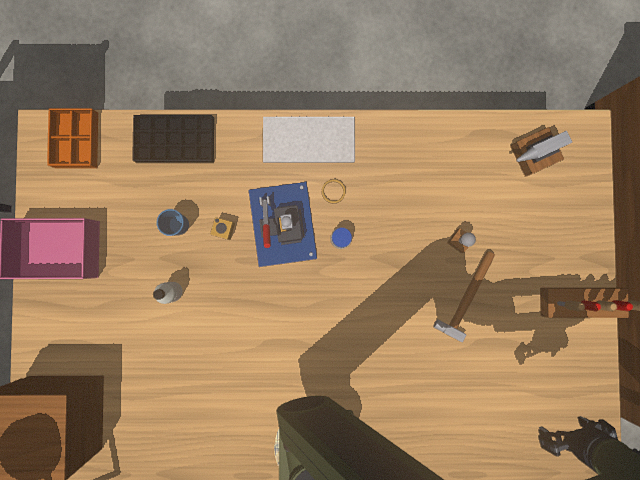

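View pics/side0.png

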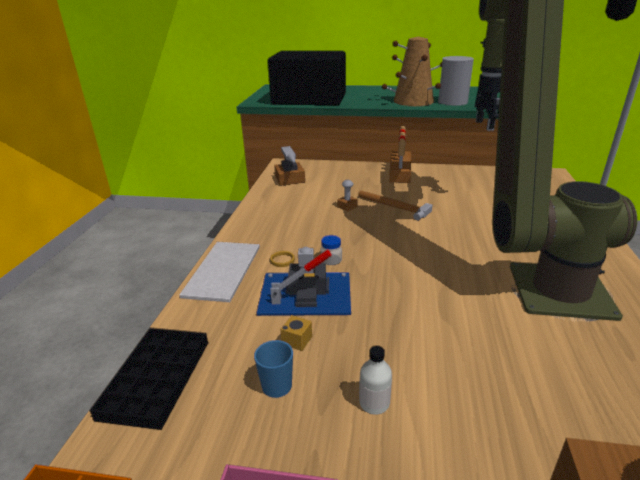

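The top view shows the blue base at about (283,224), the red handle at (267,235) and the stake head at (286,222). The jar is at (342,237), the bangle at (334,190) and the doming block at (223,227). Next I measure them.

```bash
cat > m.py <<'E'
from h import *
f=dict(np.load('top0.npz'));P=pts(f)
R=cv2.Rodrigues(f['rvec'])[0];t=f['tvec'].ravel()
def ray(u,v,z):
    d=R.T@np.linalg.inv(f['mtx'])@[u,v,1];c=-R.T@t
    return c+d*(z-c[2])/d[2]
hsv=cv2.cvtColor(f['color'],cv2.COLOR_RGB2HSV)
m=((hsv[...,0]>105)&(hsv[...,0]<125)&(hsv[...,1]>120)).astype(np.uint8)
m[:,:240]=0;m[:,325:]=0;m[:170]=0;m[280:]=0
pl=np.abs(P[...,2]-.01)<.006
c=np.argwhere(m>0)[:,::-1].astype(np.float32)
rect=cv2.minAreaRect(c);bx=cv2.boxPoints(rect)
W=np.array([ray(*b,.01) for b in bx]);print(rect);print(W)
ctr=W.mean(0)[:2]
e=[W[(i+1)%4]-W[i] for i in range(4)]; print([np.linalg.norm(x) for x in e])
L=max(e,key=lambda x:np.linalg.norm(x)*(1 if x[0]>0 else 0));yaw=np.arctan2(L[1],L[0]);print('yaw',yaw)
ex=np.array([np.cos(yaw),np.sin(yaw)]);ey=np.array([-ex[1],ex[0]])
O=ctr-ex*.005-ey*.0175;print('O',O)
def tob(p): d=np.asarray(p)[...,:2]-O;return np.stack([d@ex,d@ey],-1)
# red handle
red=((hsv[...,0]<8)|(hsv[...,0]>172))&(hsv[...,1]>150)
red[:,:240]=0;red[:,325:]=0;red[:170]=0;red[280:]=0
q=P[red];b=tob(q);
i=np.argsort(b[:,0]);print('red', len(i));print(np.c_[b,q[:,2]][i][::12].round(4))
# angle fits
print('q est', np.arctan2(q[:,2]-.042,.072-b[:,0]).mean())
# head: high pts near origin
B=tob(P);mm=(np.abs(B[...,0])<.035)&(np.abs(B[...,1])<.035)&(P[...,2]>.1)
print('head',mm.sum(),B[mm].mean(0),P[mm].mean(0),P[mm][:,2].max(),B[mm].min(0),B[mm].max(0))
mm=(np.abs(B[...,0])<.05)&(np.abs(B[...,1])<.04)&(np.abs(P[...,2]-.06)<.004)
print('holder top',B[mm].min(0),B[mm].max(0))
E
python3 m.py
```

```text
((282.5231018066406, 223.56622314453125), (76.32292175292969, 57.11838150024414), 82.09283447265625)
[[ 0.71622115  0.18649047  0.01      ]
 [ 0.73840558  0.02715543  0.01      ]
 [ 0.52517342 -0.00210938  0.01      ]
 [ 0.5035329   0.15608293  0.01      ]]
[np.float64(0.16087200864236534), np.float64(0.21523100289836708), np.float64(0.15966565192398358), np.float64(0.2148508973269231)]
yaw 0.14200534394310113
O [0.61836034 0.07387337]
red 140
[[-0.1175 -0.0589  1.3543]
 [-0.0567  0.0507  0.15  ]
 [-0.0518  0.0499  0.1517]
 [-0.0461  0.0541  0.1517]
 [-0.0408  0.0519  0.1411]
 [-0.0356  0.0494  0.1331]
 [-0.0303  0.0512  0.1334]
 [-0.026   0.0613  0.1297]
 [-0.0217  0.0555  0.1299]
 [-0.0162  0.0552  0.1256]
 [-0.01    0.0579  0.1165]
 [-0.005   0.0571  0.1177]]
q est 0.7323329828701239
head 158 [-0.00105008  0.00144206] [0.61711674 0.0751523  0.11874068] 0.12900078364106995 [-0.01835151 -0.0119557 ] [0.01807659 0.0160377 ]
holder top [-0.04637099 -0.02997417] [0.04367064 0.03410446]
```

```bash
python3 - <<'E'
import cv2
for n,(y,x) in {'top':(160,210),'side':(220,230)}.items():
    i=cv2.imread(f'pics/{n}0.png')[y:y+130,x:x+170];cv2.imwrite(f'pics/{n}0c.png',cv2.resize(i,None,fx=4,fy=4,interpolation=2))
E
```

```text
(no output)
```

View pics/top0c.png

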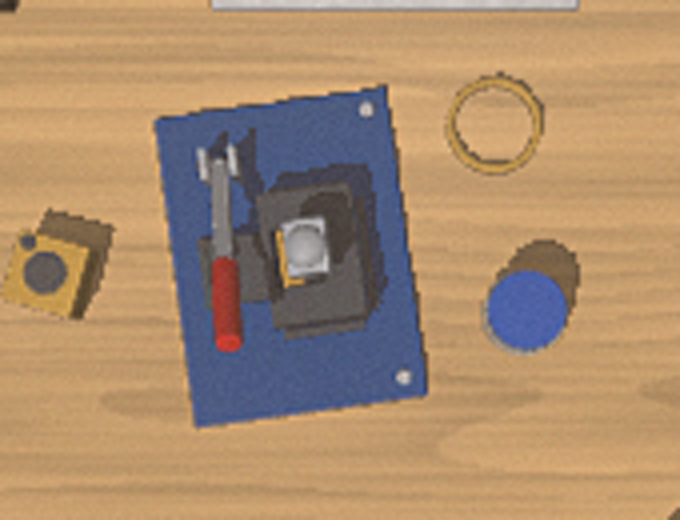

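View pics/side0c.png

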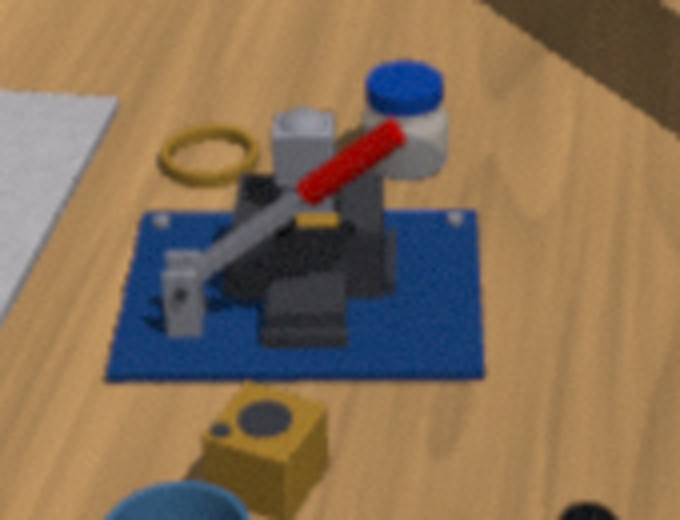

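The plate is at O≈(0.618, 0.074) with yaw≈0.142, and the clamp angle is about 0.66 rad. The head sits at about (-1, 1) mm in base axes. I'll write a helper that gives the pose in base axes and the delta in tool axes.

```bash
cat > g.py <<'E'
import sys
from h import *
from scipy.spatial.transform import Rotation as Ro
O=np.array([.6184,.0739,0]);yaw=.142
B=Ro.from_euler('z',yaw)
def show(tgt=None,eul=(0,0,0)):
    s=r.read_state();p=B.inv().apply(s['position']-O)*1e3
    T=Ro.from_rotvec(s['eef_rot'])
    D=B*Ro.from_euler('y',eul[0],degrees=True)*Ro.from_euler('x',180,degrees=True)
    print('t',round(s['clock'],2),'base mm',p.round(1),'F base',B.inv().apply(s['force']).round(1),'M',B.inv().apply(s['moment']).round(2),'w',round(s['gripper_width'],4),'q',s['qpos'].round(2))
    print('rot to go (tool,deg)',(T.inv()*D).as_rotvec(degrees=True).round(1))
    if tgt is not None:
        d=B.apply(np.array(tgt)/1e3)+O-s['position']
        print('now-frame',(T.inv().apply(d)*1e3).round(1),'aligned-frame',(D.inv().apply(d)*1e3).round(1))
if __name__=='__main__':
    a=[float(x) for x in sys.argv[1:]]
    show(a[:3] if len(a)>2 else None,a[3:4] or (0,))
E
python3 g.py -170 -400 230; python3 g.py -30 57 230
```

```text
t 0.1 base mm [-564.2 -557.   230.5] F base [ 0.2 -0.1 -0.9] M [ 0.06 -0.04  0.07] w 0.0854 q [-1.4   0.31  1.51 -0.    1.33 -0.07]
rot to go (tool,deg) [-0.1 -0.   5.8]
now-frame [ 408.2 -116.1    0.7] aligned-frame [ 394.2 -157.     0.5]
t 0.1 base mm [-564.2 -557.   230.5] F base [ 0.2 -0.1 -0.9] M [ 0.06 -0.04  0.07] w 0.0854 q [-1.4   0.31  1.51 -0.    1.33 -0.07]
rot to go (tool,deg) [-0.1 -0.   5.8]
now-frame [ 593.9 -556.5    1.6] aligned-frame [ 5.342e+02 -6.140e+02  5.000e-01]
```

Request:
jog_arm(increments=[[0,0,5.8,20,-8,0,0],[0,0,0,36,-14,0,0],[0,0,0,36,-14,0,0],[0,0,0,36,-14,0,0],[0,0,0,36,-14,0,0],[0,0,0,36,-18,0,0],[0,0,0,30,-25,0,0],[0,0,0,30,-25,0,0],[0,0,0,30,-25,0,0]], newtons=60)

```text
clock: 0.85
position: [0.4077, -0.3594, 0.2251]
eef_rot: [-3.132, -0.191, 0.009]
force: [0.6, 0.2, -0.9]
gripper_width: 0.0002
```

```bash
python3 g.py -30 57 180
```

```text
t 0.85 base mm [-269.9 -399.1  225.1] F base [ 0.6  0.1 -0.9] M [ 0.01 -0.1   0.  ] w 0.0002 q [-0.8   0.27  1.58 -0.    1.3   0.65]
rot to go (tool,deg) [-0.2  0.3 -1.1]
now-frame [ 231.  -460.6   45.8] aligned-frame [ 239.9 -456.1   45.1]
```

Request:
jog_arm(increments=[[0,0,-1,20,-36,0,0],[0,0,0,20,-36,0,0],[0,0,0,20,-36,0,0],[0,0,0,20,-36,0,0],[0,0,0,20,-36,0,0],[0,0,0,20,-36,0,0],[0,0,0,20,-36,0,0],[0,0,0,20,-36,0,0],[0,0,0,20,-36,0,0],[0,0,0,20,-36,0,0],[0,0,0,20,-36,0,0],[0,0,0,15,-30,0,0]])

```text
clock: 1.85
position: [0.5814, 0.1037, 0.2212]
eef_rot: [-3.128, -0.221, 0.016]
force: [0.4, -0.9, 0.9]
gripper_width: -0.0004
```

```bash
python3 g.py -30 57 165
```

```text
t 1.85 base mm [-32.4  34.7 221.2] F base [ 0.3 -1.   0.9] M [-0.08 -0.02 -0.01] w -0.0004 q [0.1  0.34 1.48 0.01 1.33 1.53]
rot to go (tool,deg) [-0.3  0.6 -0. ]
now-frame [  2.9 -22.   56.3] aligned-frame [  2.4 -22.3  56.2]
```

Request:
jog_arm(increments=[[-0.3,0.6,0,2,-14,10,0],[0,0,0,0,-9,20,0],[0,0,0,0,0,20,0],[0,0,0,0,0,8,0],[0,0,0,0,0,0,0]])

```text
clock: 2.27
position: [0.5828, 0.139, 0.1602]
eef_rot: [-3.128, -0.239, -0.006]
force: [-0.5, -0.1, -0.7]
gripper_width: 0.0002
```

```bash
python3 g.py -30 57 150; python3 -c "
from h import *
f=grab('side','s1');cv2.imwrite('pics/s1c.png',cv2.resize(f['color'][150:330,200:440,::-1],None,fx=3,fy=3))"
```

```text
t 2.27 base mm [-26.   69.5 160.2] F base [-0.5 -0.  -0.7] M [0.01 0.   0.01] w 0.0002 q [0.16 0.4  1.56 0.   1.18 1.58]
rot to go (tool,deg) [-0.2 -0.2  0.6]
now-frame [-4.2 12.5 10.1] aligned-frame [-4.  12.5 10.2]
```

View pics/s1c.png

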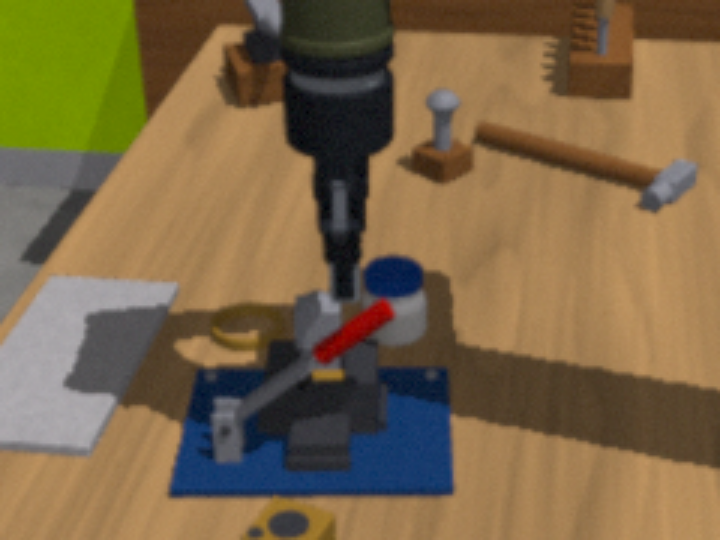

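The side view shows the shut fingers hanging just above the handle. I'll move 12 mm to the right, then push down along the arc.

Request:
jog_arm(increments=[[0,0,0.6,-4,10,0,0],[0,0,0,0,3,4,0],[0,0,0,-2,0,8,0],[0,0,0,-2,0,8,0],[0,0,0,-4,0,8,0],[0,0,0,-4,0,8,0]])

```text
clock: 2.82
position: [0.5773, 0.12, 0.1307]
eef_rot: [-3.129, -0.211, -0.038]
force: [0.2, 1.3, 12.6]
gripper_width: 0.0001
```

```bash
python3 g.py -74 56 49
```

```text
t 2.82 base mm [-34.2  51.4 130.7] F base [ 0.4  1.2 12.6] M [ 0.1  -0.06 -0.04] w 0.0001 q [0.13 0.41 1.63 0.   1.08 1.56]
rot to go (tool,deg) [-0.2 -1.4 -0.4]
now-frame [-41.9  -4.   80.8] aligned-frame [-39.8  -4.6  81.7]
```

Request:
jog_arm(increments=[[0,-1.4,0,-6,-3,9,0],[0,0,0,-5,-1,9,0],[0,0,0,-5,0,9,0],[0,0,0,-5,0,9,0],[0,0,0,-5,0,9,0],[0,0,0,-4,0,9,0]])

```text
clock: 3.32
position: [0.5624, 0.1195, 0.0885]
eef_rot: [-3.128, -0.204, -0.061]
force: [-2.3, 0.6, 13.0]
gripper_width: -0.0001
```

```bash
python3 g.py -74 56 49
```

```text
t 3.32 base mm [-49.   53.1  88.5] F base [-2.2  0.9 13. ] M [ 0.12  0.39 -0.01] w -0.0001 q [0.13 0.43 1.72 0.   0.95 1.57]
rot to go (tool,deg) [-0.2 -2.2 -0.7]
now-frame [-26.5  -2.5  38.5] aligned-frame [-25.   -2.9  39.5]
```

Request:
jog_arm(increments=[[0,-2,-0.7,-8,-2,8,0],[0,0,0,-6,0,9,0],[0,0,0,-6,0,9,0],[0,0,0,-5,0,8,0],[0,0,0,-3,0,6,0],[0,0,0,-2,0,5,0]])

```text
clock: 3.82
position: [0.5532, 0.1193, 0.0541]
eef_rot: [-3.125, -0.217, -0.082]
force: [-1.7, 0.6, 10.3]
gripper_width: 0.0002
```

```bash
python3 g.py -74 56 49
```

```text
t 3.82 base mm [-58.1  54.2  54.1] F base [-1.6  0.8 10.3] M [0.18 0.31 0.06] w 0.0002 q [0.13 0.46 1.79 0.01 0.84 1.56]
rot to go (tool,deg) [-0.3 -3.  -0.2]
now-frame [-16.2  -1.8   4.3] aligned-frame [-15.9  -1.8   5.1]
```

Request:
jog_arm(increments=[[0,-2,0,-4,0,6,0],[0,0,0,-2,0,6,0],[0,0,0,-1,0,6,0],[0,0,0,0,0,6,0],[0,0,0,0,0,6,0],[0,0,0,0,0,6,0]])

```text
clock: 4.32
position: [0.5523, 0.1193, 0.0499]
eef_rot: [-3.124, -0.213, -0.069]
force: [-13.6, -1.3, 47.6]
gripper_width: -0.0
```

```bash
python3 g.py -74 56 49;python3 -c "
from h import *
f=grab('side','s2');cv2.imwrite('pics/s2c.png',cv2.resize(f['color'][150:330,200:440,::-1],None,fx=3,fy=3))"
```

```text
t 4.32 base mm [-59.   54.3  49.9] F base [-13.6   0.6  47.6] M [0.18 2.17 0.01] w -0.0 q [0.13 0.47 1.78 0.01 0.84 1.56]
rot to go (tool,deg) [-0.4 -2.6 -0.3]
now-frame [-15.   -1.6   0.3] aligned-frame [-15.   -1.7   0.9]
```

View pics/s2c.png

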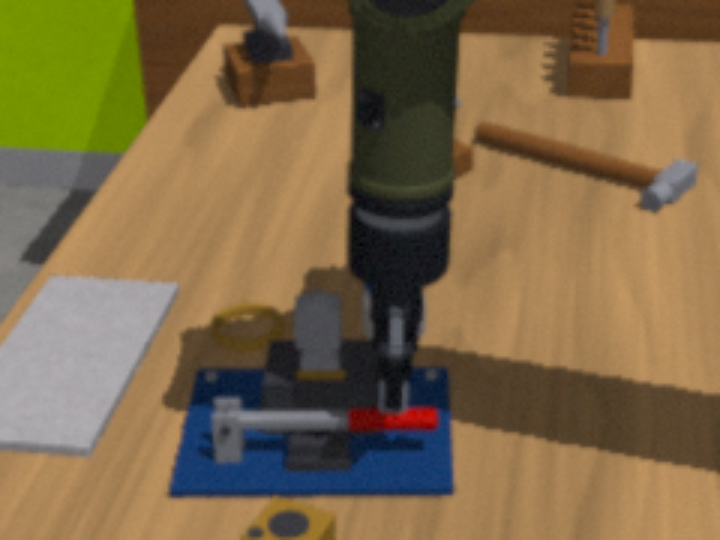

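The side view shows the bar level with its pad on the foot and the fingers on the red handle at about (393,405). The force is 48 N against the stop, so the clamp is down. Next I lift off and open.

Request:
jog_arm(increments=[[0,0,0,0,0,-10,0],[0,-1,0,0,0,-25,0],[0,-1,0,0,0,-30,0],[0,0,0,0,0,-35,0.4],[0,0,0,10,10,-30,1],[0,0,0,15,15,-10,1],[0,0,0,15,15,0,1],[0,0,0,10,10,0,1],[0,0,0,0,0,0,1],[0,0,0,0,0,0,1]])

```text
clock: 5.2
position: [0.6035, 0.0709, 0.2018]
eef_rot: [-3.127, -0.208, -0.027]
force: [0.0, 0.8, -1.2]
gripper_width: 0.0834
```

```bash
python3 g.py -1 1 150; python3 - <<'E'
from h import *
from g import O,B
for n in('top','side'):
    f=grab(n,n+'3');P=pts(f);b=B.inv().apply((P-O).reshape(-1,3)).reshape(P.shape)
    m=(abs(b[...,0])<.03)&(abs(b[...,1])<.03)&(b[...,2]>.085)&(b[...,2]<.128)
    print(n,m.sum(),b[m].min(0) if m.any() else 0,b[m].max(0) if m.any() else 0)
    hsv=cv2.cvtColor(f['color'],cv2.COLOR_RGB2HSV)
    red=((hsv[...,0]<8)|(hsv[...,0]>172))&(hsv[...,1]>150)&(abs(b[...,0])<.15)&(abs(b[...,1]-.05)<.05)
    print('red',b[red].min(0),b[red].max(0),np.median(b[red],0))
f2=f['color'][150:330,200:440,::-1];cv2.imwrite('pics/s3c.png',cv2.resize(f2,None,fx=3,fy=3))
E
```

```text
t 5.2 base mm [-15.2  -0.8 201.8] F base [ 0.1  0.8 -1.2] M [-0.01  0.02 -0.03] w 0.0834 q [0.04 0.37 1.49 0.01 1.27 1.48]
rot to go (tool,deg) [-0.4 -1.  -0.5]
now-frame [13.3 -1.6 52.1] aligned-frame [14.2 -1.8 51.8]
top 0 0 0
red [-0.09315578  0.04844104  0.04115288] [-0.02484979  0.06482576  0.05958876] [-0.05897036  0.05642171  0.04999799]
side 278 [-0.01882615 -0.01124133  0.08510977] [0.01675224 0.01884964 0.12602551]
red [-0.09424416  0.02317304  0.01409361] [-0.02636058  0.06831467  0.05594945] [-0.05909803  0.06238347  0.0485881 ]
```

View pics/s3c.png

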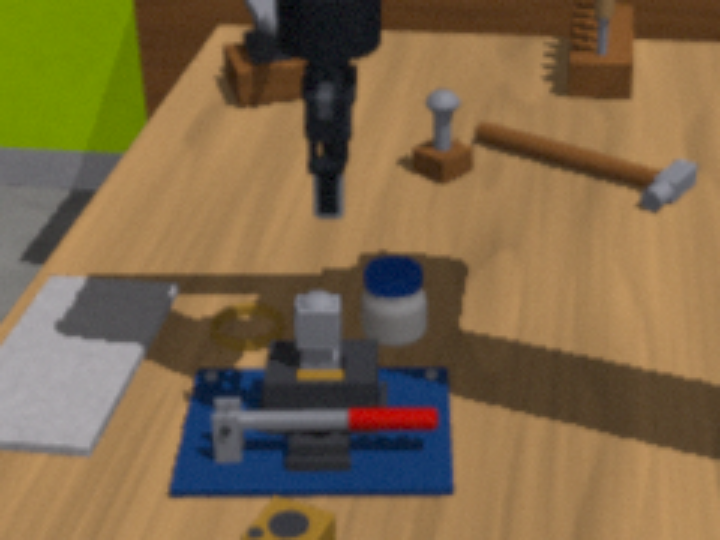

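The clamp stays down, with the handle at z≈50 mm as expected for q≈0. The stake is still seated. I'll align, then descend over the head.

Request:
jog_arm(increments=[[-0.4,-1,-0.5,14,-2,0,1],[0,0,0,0,0,10,1],[0,0,0,0,0,20,1],[0,0,0,0,0,10,1],[0,0,0,0,0,0,1],[0,0,0,0,0,0,1]])

```text
clock: 5.8
position: [0.6076, 0.0782, 0.1557]
eef_rot: [-3.132, -0.229, 0.019]
force: [0.3, -1.1, -0.0]
gripper_width: 0.0854
```

```bash
python3 g.py -1 1 80
```

```text
t 5.8 base mm [-10.1   5.7 155.7] F base [ 0.1 -1.1 -0. ] M [ 0.04 -0.01  0.  ] w 0.0854 q [0.06 0.43 1.52 0.   1.21 1.48]
rot to go (tool,deg) [-0.1  0.7  0.2]
now-frame [10.   4.9 75.6] aligned-frame [ 9.1  4.7 75.7]
```

Request:
jog_arm(increments=[[0,0.7,0,5,3,0,1],[0,0,0,4,2,0,1],[0,0,0,0,0,0,1],[0,0,0,0,0,0,1]])

```text
clock: 6.13
position: [0.6171, 0.0745, 0.1565]
eef_rot: [-3.131, -0.23, -0.002]
force: [-0.5, 0.1, -0.7]
gripper_width: 0.0848
```

```bash
python3 g.py -1 1 80
```

```text
t 6.13 base mm [ -1.2   0.7 156.5] F base [-0.5  0.1 -0.7] M [ 0.06 -0.06  0.01] w 0.0848 q [0.05 0.43 1.51 0.   1.2  1.47]
rot to go (tool,deg) [-0.1 -0.1  0.3]
now-frame [ 0.1 -0.1 76.5] aligned-frame [ 0.2 -0.3 76.5]
```

Request:
jog_arm(increments=[[0,0,0.2,0,0,15,1],[0,0,0,0,0,15,1],[0,0,0,0,0,15,1],[0,0,0,0,0,15,1],[0,0,0,0,0,10,1],[0,0,0,0,0,6,1],[0,0,0,0,0,0,1],[0,0,0,0,0,0,1]])

```text
clock: 6.8
position: [0.6239, 0.074, 0.0842]
eef_rot: [-3.132, -0.221, -0.025]
force: [-0.3, 0.5, 0.1]
gripper_width: 0.0854
```

```bash
python3 g.py -1 1 80
```

```text
t 6.8 base mm [ 5.5 -0.7 84.2] F base [-0.3  0.6  0.1] M [ 0.02 -0.03 -0.01] w 0.0854 q [0.05 0.51 1.58 0.   1.03 1.48]
rot to go (tool,deg) [-0.  -0.9 -0.1]
now-frame [-6.6 -1.7  4.1] aligned-frame [-6.5 -1.7  4.2]
```

Request:
jog_arm(increments=[[0,-0.9,0,-5,-1,2,1],[0,0,0,-2,0,2,1],[0,0,0,0,0,0,1],[0,0,0,0,0,0,1]])

```text
clock: 7.13
position: [0.6179, 0.0741, 0.0822]
eef_rot: [-3.133, -0.221, -0.004]
force: [0.1, -0.3, 0.0]
gripper_width: 0.0853
```

```bash
python3 g.py -1 1 80
```

```text
t 7.13 base mm [-0.5  0.3 82.2] F base [ 0.  -0.3  0. ] M [-0.01 -0.    0.02] w 0.0853 q [0.05 0.51 1.59 0.   1.04 1.48]
rot to go (tool,deg) [-0.  -0.1 -0.1]
now-frame [-0.5 -0.7  2.2] aligned-frame [-0.5 -0.7  2.2]
```

Request:
jog_arm(increments=[[0,0,0,0,0,2,0.5],[0,0,0,0,0,0,0.4],[0,0,0,0,0,0,0],[0,0,0,0,0,0,0],[0,0,0,0,0,0,0],[0,0,0,0,0,0,0],[0,0,0,0,0,0,0]], newtons=110)

```text
clock: 7.72
position: [0.6183, 0.0763, 0.0817]
eef_rot: [-3.13, -0.22, -0.008]
force: [-0.0, 0.9, 0.1]
gripper_width: 0.027
```

```bash
python3 g.py -1 1 80;python3 -c "
from h import *
f=grab('side','s4');cv2.imwrite('pics/s4c.png',cv2.resize(f['color'][150:330,200:440,::-1],None,fx=3,fy=3))"
```

```text
t 7.72 base mm [ 0.3  2.4 81.7] F base [0.1 0.9 0.1] M [-0.54 -0.02 -0.17] w 0.027 q [0.05 0.51 1.59 0.   1.04 1.48]
rot to go (tool,deg) [-0.2 -0.3 -0.1]
now-frame [-1.3  1.4  1.7] aligned-frame [-1.3  1.4  1.7]
```

View pics/s4c.png

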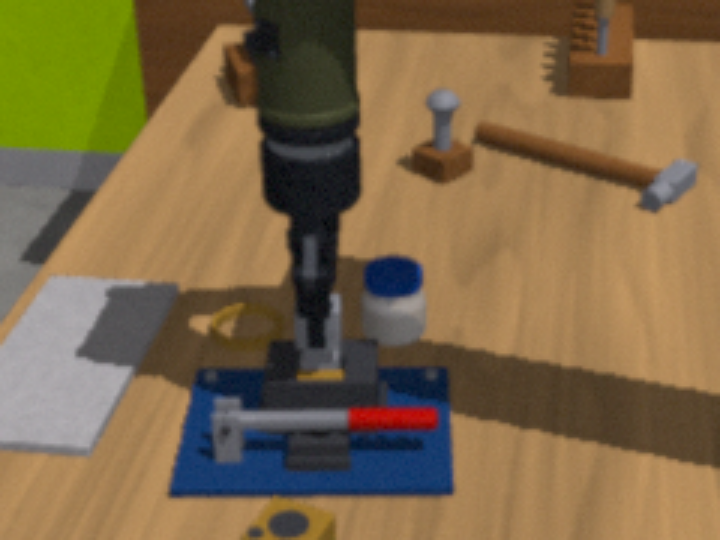

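The gripper holds the head with a width of 27 mm. First I rock it towards the robot.

Request:
jog_arm(increments=[[0,3,0,-3,0,0,0],[0,3,0,-3,0,0,0],[0,3,0,-3,0,0,0],[0,3,0,-3,0,0,0]])

```text
clock: 8.1
position: [0.6113, 0.0755, 0.0826]
eef_rot: [-3.095, -0.217, -0.352]
force: [0.9, 1.3, -0.6]
gripper_width: 0.0268
```

```bash
python3 g.py 0 1 80
```

```text
t 8.1 base mm [-6.8  2.6 82.6] F base [ 1.   1.1 -0.6] M [0.05 0.65 0.04] w 0.0268 q [0.04 0.42 1.8  0.04 0.7  1.44]
rot to go (tool,deg) [ -0.2 -13.   -0.1]
now-frame [6.  1.6 4.1] aligned-frame [6.8 1.6 2.6]
```

```bash
python3 -c "
from h import *
f=grab('side','s5');cv2.imwrite('pics/s5c.png',cv2.resize(f['color'][230:310,270:350,::-1],None,fx=7,fy=7,interpolation=2))"
```

```text
(no output)
```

View pics/s5c.png

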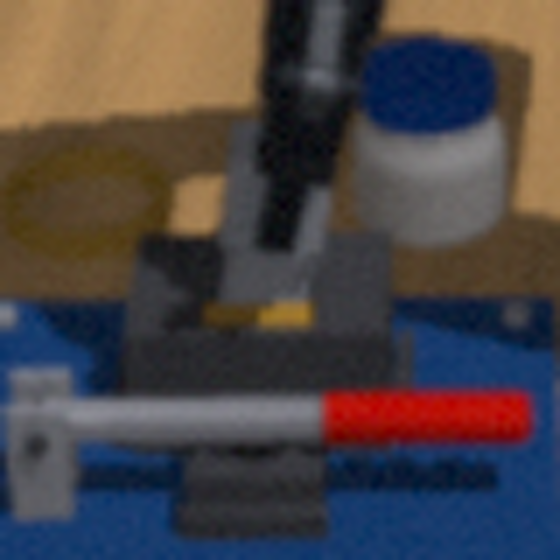

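The picture shows the stake leaning to the right (towards the robot), with its head edges tilted about 7°. Next I swing it away with a light upward pull.

Request:
jog_arm(increments=[[0,-4,0,2,0,-1,0],[0,-4,0,2.5,0,-1,0],[0,-4,0,2.5,0,-1,0],[0,-4,0,2.5,0,-1,0],[0,-4,0,2.5,0,-1,0],[0,-4,0,2.5,0,-1,0]])

```text
clock: 8.65
position: [0.6155, 0.0759, 0.0854]
eef_rot: [3.104, 0.216, -0.338]
force: [0.6, 0.9, -9.1]
gripper_width: 0.0265
```

```bash
python3 g.py 0 1 80;python3 -c "
from h import *
f=grab('side','s6');cv2.imwrite('pics/s6c.png',cv2.resize(f['color'][230:310,270:350,::-1],None,fx=7,fy=7,interpolation=2))"
```

```text
t 8.65 base mm [-2.6  2.4 85.4] F base [ 0.8  0.8 -9.1] M [-0.18 -0.87  0.11] w 0.0265 q [ 0.06  0.61  1.4  -0.01  1.35  1.5 ]
rot to go (tool,deg) [-0.2 12.4 -0.2]
now-frame [3.7 1.4 4.7] aligned-frame [2.6 1.4 5.4]
```

View pics/s6c.png

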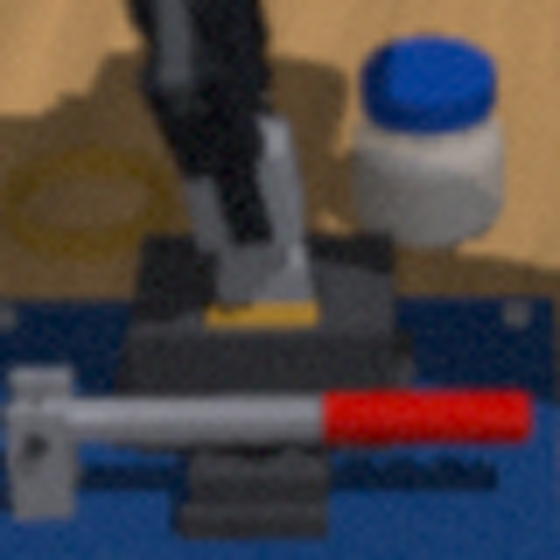

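It leans away by about 9°, but the head is barely past centre (about +1.5 mm). I push it further in +x while keeping the lean.

Request:
jog_arm(increments=[[0,0,0,4,0,0,0],[0,0,0,4,0,0,0],[0,0,0,4,0,0,0]])

```text
clock: 8.95
position: [0.6212, 0.0768, 0.0836]
eef_rot: [3.099, 0.217, -0.373]
force: [-7.6, -1.0, 10.3]
gripper_width: 0.0268
```

```bash
python3 g.py 0 1 80;python3 -c "
from h import *
f=grab('side','s7');cv2.imwrite('pics/s7c.png',cv2.resize(f['color'][230:310,270:350,::-1],None,fx=7,fy=7,interpolation=2))"
```

```text
t 8.95 base mm [ 3.2  2.5 83.6] F base [-7.7  0.  10.3] M [-0.07  1.76  0.14] w 0.0268 q [ 0.06  0.63  1.37 -0.01  1.38  1.5 ]
rot to go (tool,deg) [-0.2 13.7 -0.1]
now-frame [-2.3  1.5  4.2] aligned-frame [-3.2  1.5  3.6]
```

View pics/s7c.png

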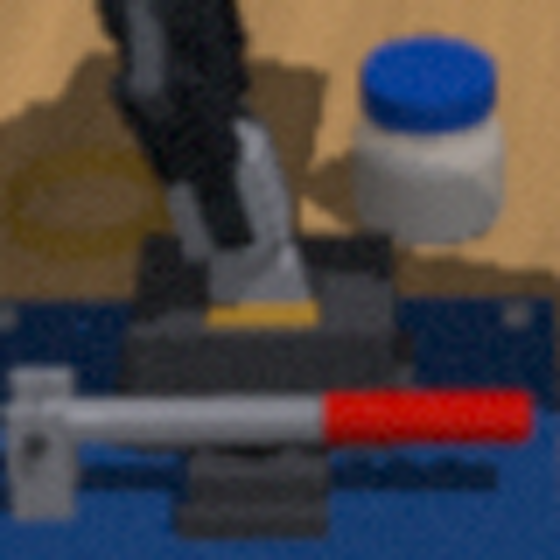

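Now the head is about +8 mm out and leans away, so step 3 is met. I swing it back towards the robot with a light pull.

Request:
jog_arm(increments=[[0,4,0,-3,0,-1.5,0],[0,4,0,-3,0,-1.5,0],[0,4,0,-3,0,-1.5,0],[0,4,0,-3,0,-1.5,0],[0,4,0,-3,0,-1.5,0],[0,4,0,-3,0,-1,0],[0,0,0,-2,0,-1,0]])

```text
clock: 9.58
position: [0.5985, 0.0735, 0.0839]
eef_rot: [-3.102, -0.212, -0.31]
force: [5.3, 4.7, -4.3]
gripper_width: 0.0268
```

```bash
python3 g.py 0 1 80;python3 -c "
from h import *
f=grab('side','s8');cv2.imwrite('pics/s8c.png',cv2.resize(f['color'][230:310,270:350,::-1],None,fx=7,fy=7,interpolation=2))"
```

```text
t 9.58 base mm [-19.8   2.4  83.9] F base [ 5.9  3.9 -4.3] M [ 0.85 -2.98 -0.13] w 0.0268 q [0.04 0.41 1.8  0.03 0.73 1.45]
rot to go (tool,deg) [ -0.2 -11.4  -0.3]
now-frame [18.6  1.3  7.7] aligned-frame [19.8  1.4  3.9]
```

View pics/s8c.png

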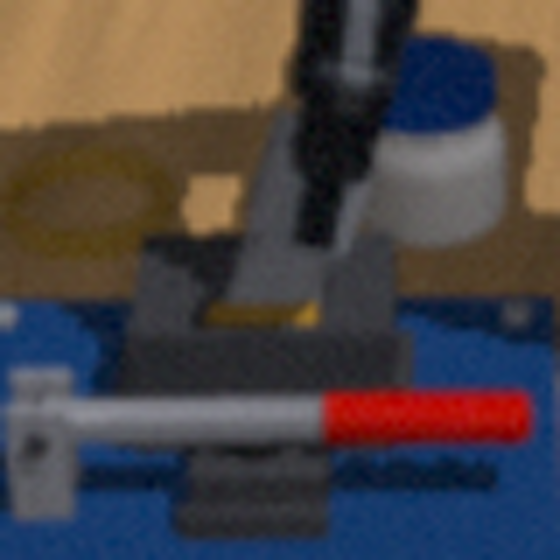

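It leans strongly towards the robot, head at about -24 mm, slightly more than needed. Swinging away again.

Request:
jog_arm(increments=[[0,-4,0,4,0,-1.5,0],[0,-4,0,4,0,-1.5,0],[0,-4,0,4,0,-1.5,0],[0,-4,0,4,0,-1.5,0],[0,-4,0,4,0,-1.5,0],[0,-3,0,4,0,-1,0]])

```text
clock: 10.13
position: [0.6099, 0.0746, 0.0901]
eef_rot: [3.095, 0.212, -0.388]
force: [-5.8, 1.1, -4.6]
gripper_width: 0.0266
```

```bash
python3 g.py 0 1 80;python3 -c "
from h import *
f=grab('side','s9');cv2.imwrite('pics/s9c.png',cv2.resize(f['color'][230:310,270:350,::-1],None,fx=7,fy=7,interpolation=2))"
```

```text
t 10.13 base mm [-8.4  1.9 90.1] F base [-5.6  1.9 -4.6] M [0.11 0.77 0.19] w 0.0266 q [ 0.06  0.61  1.39 -0.02  1.39  1.5 ]
rot to go (tool,deg) [-0.2 14.3 -0.3]
now-frame [10.6  0.9  7.7] aligned-frame [ 8.4  0.9 10.1]
```

View pics/s9c.png

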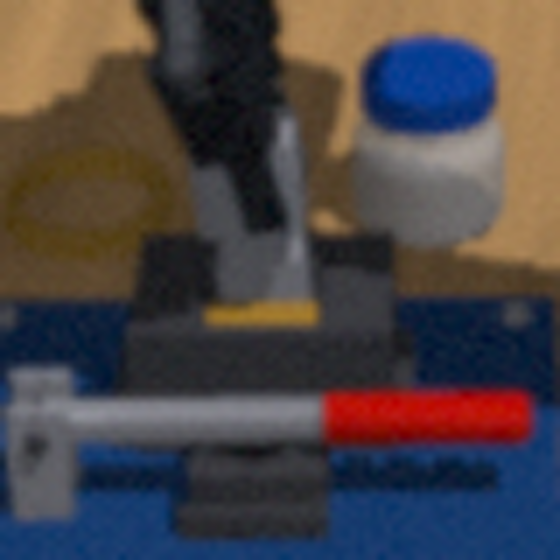

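Request:
jog_arm(increments=[[0,0,0,5,0,-2,0],[0,0,0,5,0,-2,0],[0,0,0,5,0,-2,0],[0,0,0,4,0,-1.5,0]])

```text
clock: 10.52
position: [0.6182, 0.0757, 0.0891]
eef_rot: [3.084, 0.212, -0.448]
force: [-7.4, -0.8, -0.9]
gripper_width: 0.0268
```

```bash
python3 g.py 0 1 80;python3 -c "
from h import *
f=grab('side','s10');cv2.imwrite('pics/s10c.png',cv2.resize(f['color'][230:310,270:350,::-1],None,fx=7,fy=7,interpolation=2))"
```

```text
t 10.52 base mm [ 0.   1.8 89.1] F base [-7.4  0.3 -0.9] M [0.04 1.49 0.17] w 0.0268 q [ 0.07  0.64  1.33 -0.02  1.45  1.5 ]
rot to go (tool,deg) [-0.1 16.5 -0.3]
now-frame [2.6 0.8 8.7] aligned-frame [-0.   0.8  9.1]
```

View pics/s10c.png

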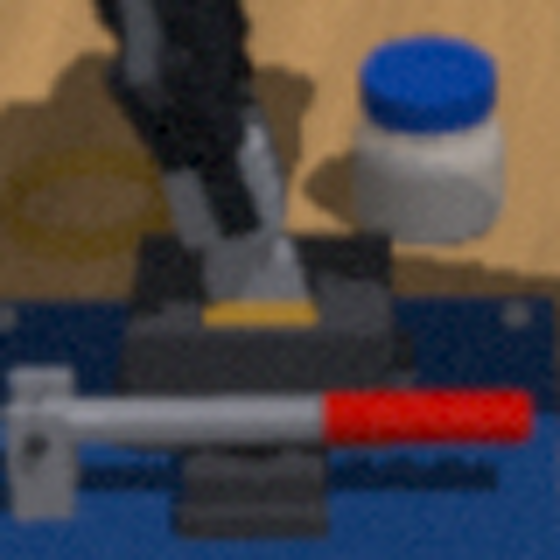

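Steps 4 and 5 look met: the head is at about +5 mm and leaning away. I keep rocking with a firmer pull to work it up.

Request:
jog_arm(increments=[[0,4,0,-2,0,-3,0],[0,4,0,-2,0,-3,0],[0,4,0,-2,0,-3,0],[0,4,0,-2,0,-3,0],[0,4,0,-2,0,-3,0],[0,4,0,-2,0,-3,0]])

```text
clock: 11.07
position: [0.6054, 0.0737, 0.0967]
eef_rot: [-3.117, -0.213, -0.205]
force: [0.3, -0.7, -19.1]
gripper_width: 0.0263
```

```bash
python3 g.py 0 1 80
```

```text
t 11.07 base mm [-12.9   1.6  96.7] F base [  0.2  -0.7 -19.1] M [-0.13  0.9  -0.41] w 0.0263 q [0.04 0.43 1.71 0.02 0.87 1.47]
rot to go (tool,deg) [-0.1 -7.5 -0.3]
now-frame [10.6  0.6 18.3] aligned-frame [12.9  0.6 16.7]
```

Request:
jog_arm(increments=[[0,-4,0,3,0,-3,0],[0,-4,0,3,0,-3,0],[0,-4,0,3,0,-3,0],[0,-4,0,3,0,-3,0],[0,-3,0,3,0,-3,0]])

```text
clock: 11.48
position: [0.5966, 0.0725, 0.1027]
eef_rot: [3.099, 0.209, -0.361]
force: [1.5, 0.2, -18.7]
gripper_width: 0.0262
```

```bash
python3 g.py 0 1 80;python3 -c "
from h import *
f=grab('side','s11');cv2.imwrite('pics/s11c.png',cv2.resize(f['color'][230:310,270:350,::-1],None,fx=7,fy=7,interpolation=2))"
```

```text
t 11.48 base mm [-21.7   1.7 102.7] F base [  1.5  -0.  -18.7] M [ 0.05 -0.8   0.  ] w 0.0262 q [ 0.06  0.57  1.42 -0.02  1.38  1.5 ]
rot to go (tool,deg) [-0.1 13.3 -0.4]
now-frame [26.4  0.5 17.1] aligned-frame [21.7  0.7 22.7]
```

View pics/s11c.png

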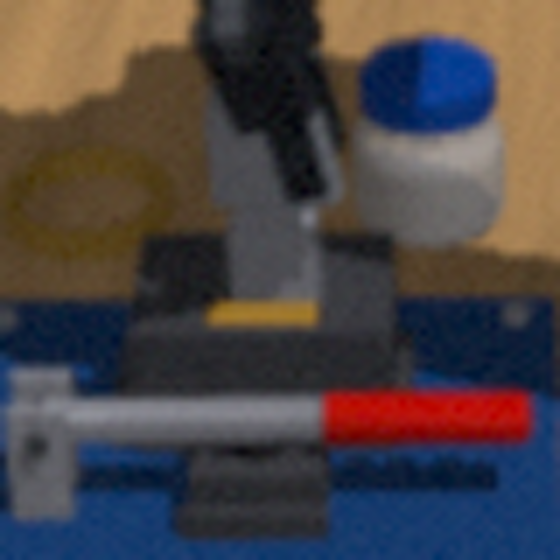

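The stake is now upright and about 18 mm up. The tool is tilted 13° and gripping off-centre, because the pads slipped. The tang is still pinched, so I regrasp cleanly.

Request:
jog_arm(increments=[[0,0,0,0,0,2,0.3],[0,0,0,0,0,0,0.7],[0,0,0,0,0,0,0.9],[0,0,0,0,0,0,0.9],[0,4,0,5,0,0,0.9],[0,5,0,6,0,0,0.9],[0,4,0,5,0,0,0.9],[0,0,0,0,0,0,0.9]])

```text
clock: 12.2
position: [0.6199, 0.0745, 0.1059]
eef_rot: [-3.134, -0.211, -0.037]
force: [-1.1, 0.3, -0.3]
gripper_width: 0.077
```

```bash
python3 g.py 0 1 100; python3 - <<'E'
from h import *
from g import O,B
f=grab('side','s12');P=pts(f);b=B.inv().apply((P-O).reshape(-1,3)).reshape(P.shape)
m=(abs(b[...,0])<.05)&(abs(b[...,1])<.03)&(b[...,2]>.065)&(b[...,2]<.16)
q=b[m];hist=[(z,q[(q[:,2]>z)&(q[:,2]<z+.005)]) for z in np.arange(.065,.16,.005)]
for z,h in hist: 
    if len(h): print(round(z,3),len(h),h[:,0].min().round(4),h[:,0].max().round(4),np.median(h[:,1]).round(4))
cv2.imwrite('pics/s12c.png',cv2.resize(f['color'][230:310,270:350,::-1],None,fx=7,fy=7,interpolation=2))
E
```

```text
t 12.2 base mm [  1.6   0.4 105.9] F base [-1.1  0.5 -0.3] M [-0.01  0.03 -0.04] w 0.077 q [0.05 0.48 1.58 0.   1.06 1.49]
rot to go (tool,deg) [ 0.1 -1.4 -0.4]
now-frame [-1.7 -0.6  5.9] aligned-frame [-1.6 -0.6  5.9]
0.065 19 -0.0206 0.0059 0.0077
0.07 25 -0.0208 0.0083 0.0081
0.075 22 -0.021 0.0077 0.0076
0.08 30 -0.0212 0.0085 0.0077
0.085 24 -0.0207 0.008 0.0071
0.09 19 -0.0167 0.0051 0.0074
0.095 6 -0.0145 -0.0071 0.0093
0.1 6 -0.0218 -0.0101 0.0138
0.105 11 -0.0222 -0.0101 0.0134
0.11 13 -0.0222 -0.0105 0.0126
0.115 12 -0.0221 -0.0106 0.0124
0.12 11 -0.0203 -0.011 0.0144
0.125 8 -0.0204 0.0149 0.013
0.13 9 -0.0207 0.0144 0.0146
0.135 27 -0.0207 -0.0112 0.0069
0.14 8 -0.0135 0.0034 -0.0013
```

View pics/s12c.png

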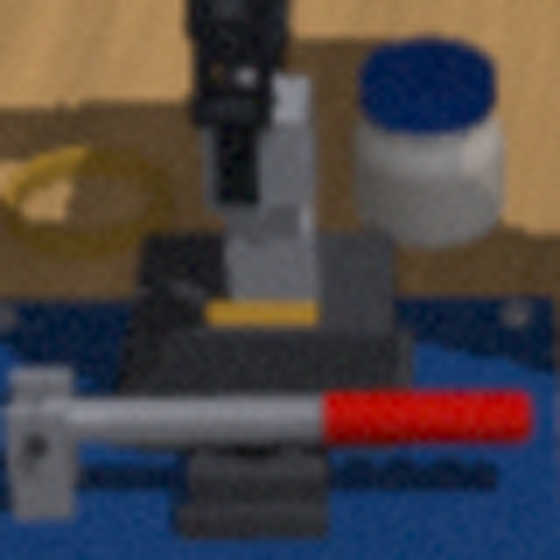

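The stake stands upright, leaning nowhere, with the tang centre at x≈-6 mm and about 8 mm still in the slot. I regrasp centred at x=-6, z≈105.

Request:
jog_arm(increments=[[0,-1.4,0,-4,0,0,0.9],[0,0,0,-3,0,0,0.9],[0,0,0,0,0,0,0.8],[0,0,0,0,0,0,0.8]])

```text
clock: 12.58
position: [0.6149, 0.0732, 0.1087]
eef_rot: [3.132, 0.21, -0.002]
force: [0.0, -0.6, 0.5]
gripper_width: 0.0682
```

```bash
python3 g.py -6 1 104
```

```text
t 12.58 base mm [ -3.6  -0.2 108.7] F base [-0.  -0.6  0.5] M [ 0.01  0.03 -0.01] w 0.0682 q [ 0.05  0.48  1.57 -0.    1.1   1.49]
rot to go (tool,deg) [ 0.1  0.1 -0.5]
now-frame [-2.4 -1.2  4.7] aligned-frame [-2.4 -1.2  4.7]
```

Request:
jog_arm(increments=[[0,0,-0.5,-2.5,-1,4,0.7],[0,0,0,0,0,1,0.5],[0,0,0,0,0,0,0.2],[0,0,0,0,0,0,0],[0,0,0,0,0,0,0],[0,0,0,0,0,0,0],[0,0,0,0,0,0,0]], newtons=110)

```text
clock: 13.17
position: [0.613, 0.0746, 0.103]
eef_rot: [3.132, 0.224, -0.002]
force: [-1.4, 1.3, 1.6]
gripper_width: 0.0265
```

```bash
python3 g.py -6 1 104
```

```text
t 13.17 base mm [ -5.2   1.5 103. ] F base [-1.2  1.5  1.6] M [ 0.07  0.09 -0.07] w 0.0265 q [ 0.05  0.48  1.58 -0.    1.09  1.48]
rot to go (tool,deg) [0.1 0.1 0. ]
now-frame [-0.8  0.5 -1. ] aligned-frame [-0.8  0.5 -1. ]
```

Clean grasp. Now gentle rocking with a light pull.

Request:
jog_arm(increments=[[0,-3,0,2.5,0,-2,0],[0,-3,0,2.5,0,-2.5,0],[0,2,0,-2,0,-2.5,0],[0,3,0,-2.5,0,-2.5,0],[0,3,0,-2.5,0,-2.5,0]])

```text
clock: 13.58
position: [0.6143, 0.0751, 0.1067]
eef_rot: [-3.131, -0.223, -0.046]
force: [5.6, 0.4, 1.3]
gripper_width: 0.0261
```

```bash
python3 g.py -6 1 104
```

```text
t 13.58 base mm [ -3.9   1.8 106.7] F base [ 5.5 -0.4  1.3] M [ 0.09 -2.87 -0.14] w 0.0261 q [0.05 0.47 1.59 0.   1.05 1.48]
rot to go (tool,deg) [-0.  -1.7  0. ]
now-frame [-2.2  0.8  2.6] aligned-frame [-2.1  0.8  2.7]
```

Request:
jog_arm(increments=[[0,3,0,-2.5,0,-3,0],[0,3,0,-2.5,0,-3,0],[0,-2,0,2,0,-3,0],[0,-3,0,3,0,-3,0]])

```text
clock: 13.92
position: [0.6027, 0.0735, 0.1131]
eef_rot: [-3.13, -0.223, -0.06]
force: [6.3, -0.8, -13.1]
gripper_width: 0.0262
```

```bash
python3 g.py -6 1 104
```

```text
t 13.92 base mm [-15.6   1.8 113.1] F base [  6.1  -1.7 -13.1] M [-0.38 -1.97 -0.23] w 0.0262 q [0.05 0.44 1.62 0.   1.04 1.48]
rot to go (tool,deg) [-0.  -2.2  0. ]
now-frame [9.2 0.8 9.5] aligned-frame [9.6 0.8 9.1]
```

```bash
cat > prof.py <<'E'
import sys
from h import *
from g import O,B
n=sys.argv[1]
f=grab('side',n);P=pts(f);b=B.inv().apply((P-O).reshape(-1,3)).reshape(P.shape)
m=(abs(b[...,0])<.05)&(abs(b[...,1])<.03)&(b[...,2]>.05)&(b[...,2]<.16)
q=b[m]
for z in np.arange(.05,.15,.005):
    h=q[(q[:,2]>z)&(q[:,2]<z+.005)]
    if len(h): print(round(z,3),len(h),h[:,0].min().round(4),h[:,0].max().round(4),np.median(h[:,1]).round(4))
cv2.imwrite(f'pics/{n}c.png',cv2.resize(f['color'][230:310,270:350,::-1],None,fx=7,fy=7,interpolation=2))
E
python3 prof.py s13
```

```text
0.05 13 -0.04 0.0198 0.0015
0.055 81 -0.0467 0.0397 0.0112
0.06 324 -0.0473 0.0418 0.0051
0.065 22 -0.023 0.0349 0.0075
0.07 23 -0.0232 0.0057 0.0079
0.075 21 -0.0235 0.0031 0.0072
0.08 20 -0.0235 0.0028 0.0078
0.085 20 -0.0237 0.0027 0.0076
0.09 23 -0.0239 0.0026 0.0075
0.095 25 -0.0239 0.003 0.0074
0.1 17 -0.0218 -0.0002 0.0078
0.105 11 -0.0221 -0.0005 0.0083
0.11 6 -0.0293 0.0061 0.0116
0.115 27 -0.0295 0.0061 0.0179
0.12 22 -0.0296 0.0057 0.0153
0.125 28 -0.0298 0.0056 0.0208
0.13 27 -0.0299 0.0052 0.0208
0.135 30 -0.0301 0.0049 0.0193
0.14 32 -0.0303 0.0025 0.0202
0.145 32 -0.0296 0.0032 0.0141
```

View pics/s13c.png

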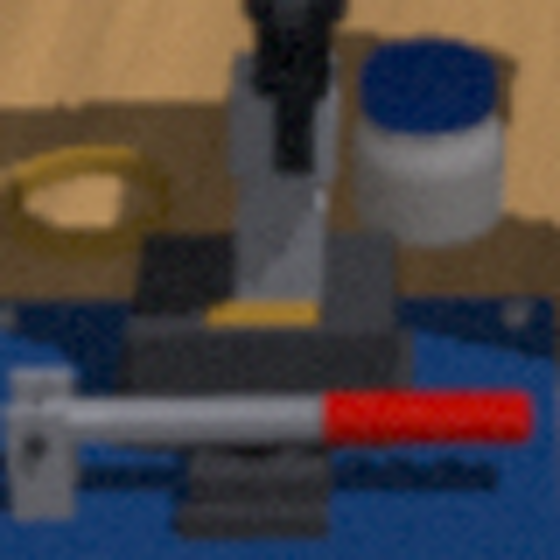

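The tang bottom is about level with the mouth. I lift it the last bit gently and centre it.

Request:
jog_arm(increments=[[0,0,0,1,0,-2,0],[0,0,0,1,0,-3,0],[0,0,0,0,0,-3,0],[0,0,0,0,0,0,0]])

```text
clock: 14.3
position: [0.6071, 0.0744, 0.1194]
eef_rot: [-3.13, -0.224, -0.057]
force: [-0.2, 0.8, -5.8]
gripper_width: 0.0265
```

```bash
python3 g.py -6 1 118
```

```text
t 14.3 base mm [-11.1   2.1 119.4] F base [-0.   0.8 -5.8] M [0.   0.09 0.02] w 0.0265 q [0.05 0.44 1.6  0.   1.06 1.48]
rot to go (tool,deg) [-0.  -2.1  0. ]
now-frame [5.  1.1 1.6] aligned-frame [5.1 1.1 1.4]
```

It is free: the force equals the stake's weight. I centre it and rise a few mm.

Request:
jog_arm(increments=[[0,-2,0,4,0,-2,0],[0,0,0,3,1,-2,0],[0,0,0,0,0,0,0],[0,0,0,0,0,0,0],[0,0,0,0,0,0,0],[0,0,0,0,0,0,0]])

```text
clock: 14.8
position: [0.6105, 0.0734, 0.1223]
eef_rot: [3.133, 0.225, -0.004]
force: [-1.0, 0.4, -5.4]
gripper_width: 0.0265
```

```bash
python3 g.py -3 1 122; python3 prof.py s14; python3 - <<'E'
from h import *
grab('top','t14')
f=cv2.imread('pics/t14.png')[160:290,200:370];cv2.imwrite('pics/t14c.png',cv2.resize(f,None,fx=4,fy=4))
E
```

```text
t 14.8 base mm [ -7.9   0.6 122.3] F base [-0.9  0.6 -5.4] M [ 0.01  0.04 -0.02] w 0.0265 q [ 0.05  0.46  1.56 -0.    1.13  1.48]
rot to go (tool,deg) [-0.   0.1  0.1]
now-frame [ 4.9 -0.4  0.3] aligned-frame [ 4.9 -0.4  0.3]
0.05 22 -0.022 0.0168 -0.0085
0.055 93 -0.0448 0.0412 0.0117
0.06 303 -0.0473 0.0413 0.0019
0.065 23 -0.023 0.0061 0.0069
0.07 24 -0.0227 0.0057 0.007
0.075 19 -0.021 0.0079 0.0066
0.08 23 -0.0211 0.0078 0.0071
0.085 24 -0.0214 0.0078 0.0071
0.09 24 -0.0212 0.0071 0.007
0.095 22 -0.0192 0.0095 0.0064
0.1 29 -0.0194 0.01 0.0061
0.105 24 -0.0196 0.0066 0.0052
0.11 15 -0.015 0.0066 0.007
0.115 8 -0.0127 0.0106 0.0114
0.12 12 -0.02 0.0128 0.0122
0.125 25 -0.0204 0.015 0.0147
0.13 25 -0.0205 0.0147 0.0146
0.135 34 -0.0205 0.0142 0.0172
0.14 27 -0.0202 0.014 0.0177
0.145 29 -0.019 0.017 0.0198
```

View pics/s14c.png

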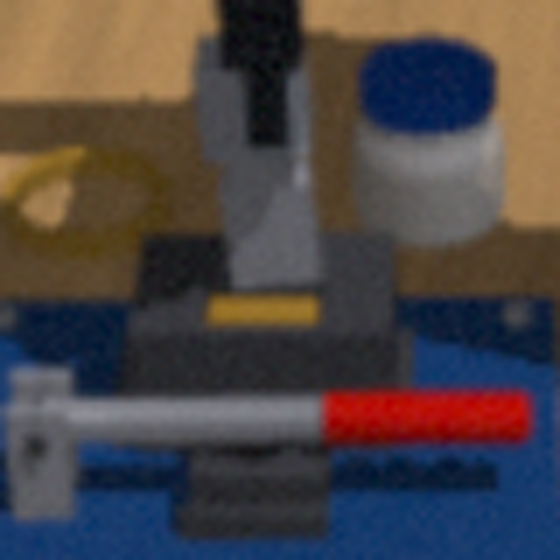

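View pics/t14c.png

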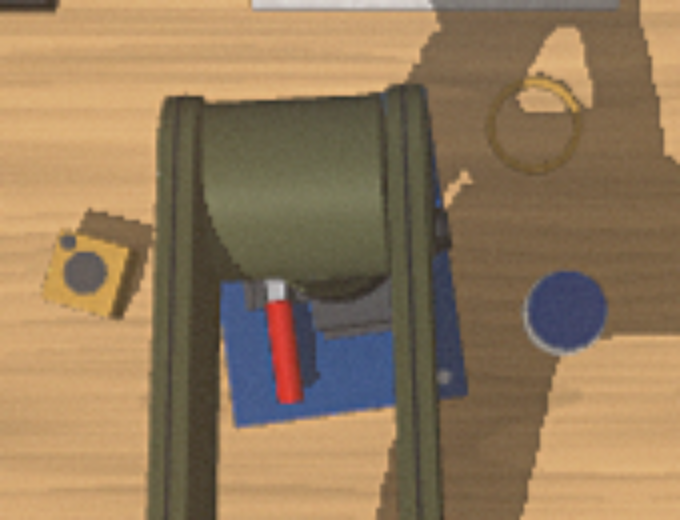

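The stake is clear of the mouth by about 8–10 mm and leans away about 5°. The clamp is level and the bystanders have not moved. I straighten and centre it.

Request:
jog_arm(increments=[[0,3,0,4,0,-2,0],[0,2,0,3,0,-2,0],[0,0,0,0,0,0,0],[0,0,0,0,0,0,0],[0,0,0,0,0,0,0],[0,0,0,0,0,0,0],[0,0,0,0,0,0,0],[0,0,0,0,0,0,0]])

```text
clock: 15.57
position: [0.6159, 0.0743, 0.1258]
eef_rot: [-3.125, -0.225, -0.129]
force: [-0.3, -0.5, -6.7]
gripper_width: 0.0264
```

```bash
python3 g.py -3 1 122; python3 prof.py s15
```

```text
t 15.57 base mm [ -2.5   0.7 125.8] F base [-0.4 -0.4 -6.7] M [-0.05  0.17 -0.06] w 0.0264 q [0.05 0.42 1.62 0.01 1.02 1.47]
rot to go (tool,deg) [-0.  -4.7  0.1]
now-frame [-0.9 -0.3  3.7] aligned-frame [-0.5 -0.3  3.8]
0.05 38 -0.0472 0.027 -0.0057
0.055 109 -0.0473 0.0422 0.0097
0.06 304 -0.0474 0.0415 0.0013
0.065 2 -0.0445 0.0061 -0.0041
0.07 24 -0.0111 0.0156 0.0073
0.075 18 -0.0113 0.0152 0.0067
0.08 25 -0.0114 0.0175 0.0059
0.085 19 -0.0117 0.0171 0.007
0.09 24 -0.0118 0.017 0.006
0.095 24 -0.0121 0.0166 0.0071
0.1 22 -0.0122 0.0165 0.0063
0.105 33 -0.0122 0.017 0.0052
0.11 15 -0.0125 0.011 0.0071
0.115 19 -0.0081 0.0109 0.0073
0.12 6 -0.0154 0.0198 0.0103
0.125 15 -0.0157 0.0194 0.0131
0.13 22 -0.016 0.0194 0.0153
0.135 33 -0.016 0.019 0.0179
0.14 27 -0.016 0.0188 0.0153
0.145 32 -0.0161 0.0186 0.0181
```

View pics/s15c.png

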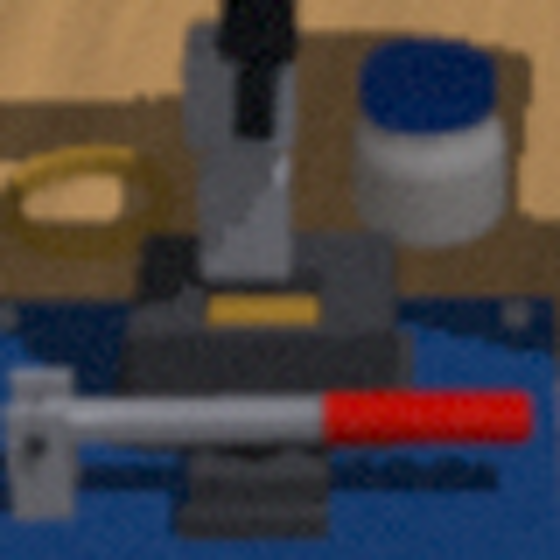

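```bash
python3 - <<'E'
from h import *
s=r.read_state();print(s['clock'],abs(s['joint_vel']).max(),s['force'],s['gripper_width'])
print(job.sign_off())
E
```

```text
15.6167 0.0030218439031006756 [ 0.83341514 -0.35972082 -5.72564592] 0.02589958936900437
the job is handed in; nothing more can be done
None
```

The stake is free and held upright over the slot, and I handed the job in at about 15.6 s; sign-off gives no verdict.

- **Clamp:** I pushed it down to its stop with about 48 N. Afterwards the handle measured level, at about 50 mm height.
- **Rocking:** I rocked the stake towards the robot and away twice each way, with the head about -11, +8, -24 and +5 mm from centre. More swings followed under a pull of up to about 19 N at the readings between moves.
- **Slipped grip:** The pads slipped on the head partway through. I let go and regripped while the tang was still pinched, about 8 mm from coming out.
- **Last checks:**
  - **Stake:** it is gripped at 26 mm width and looks upright in the side view. It is about 2 mm from the slot's middle, with about 10–12 mm of daylight below it, and the arm is at rest. The measured force is about 6 N, close to the stake's weight plus sensor noise.
  - **Bench:** the clamp is still down, and the holder's top still reads about 60 mm. The jar, bangle and doming block show no movement by eye. I did not check the flux bottle, cup, spare stake or hammer at the end, but nothing went near them.
- **Not confirmed:** I judged the lean angles and how far the stake had risen from pictures and the tool pose, so those are estimates. On the two swings away the head first stopped short, so I pushed it farther before swinging back.

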